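Lay out the tape and hold the dressing drum's lid open

TASK

Help set up a dressing: slide the top roll of skin-coloured tape straight up off the spindle of the tape stand, leaving the smaller part-used white roll on it, and set the tape down flat inside the kidney dish without dropping it. Then lift the lid of the steel dressing drum by the bail on its top and hold it half open, at 40 degrees, so that the nurse can reach in with forceps; the lid falls shut by itself, so finish while still holding it there. Leave the stand, the dish, the drum and everything else on the bench standing where they are.

Things in the scene. Friction and masses are not known exactly. Their poses are not given: they have to be found in the camera images.
- tape_roll: the roll to take: skin-coloured sticking tape, a ring 54 mm outside, 29 mm bore, 25 mm high, 50 g. Origin: centre of its underside; z is its axis, up. At the start it lies on top of the part-used roll, around the spindle, its underside 37 mm above the bench
- part_used_roll: smaller white roll under it, stays on the spindle: 42 mm outside, 29 mm bore, 25 mm high. Origin: centre of its underside, at the start 12 mm above the bench
- tape_stand: loose tape stand, 1 kg: round grey foot 104 mm across, 12 mm thick, with an upright steel spindle 20 mm in diameter in its centre. Origin: centre of its underside
- spindle_tip (a point): top of the spindle, 78 mm above the bench, 16 mm above the top of the tape roll
- kidney_dish: loose steel kidney dish, 108 x 217 x 35 mm, open on top, floor 5 mm above the bench. Origin: centre of its underside; y runs along its long side. Inside at floor level it is about 68 mm wide and 150 mm long, so a hand that sets the roll down has room for its fingers only along the dish's y
- dish_floor (a point): point on the dish's floor, 20 mm along -y from the dish's middle, where the roll lies flat with the most room
- drum: loose steel sterilising drum, full, about 1.3 kg: round, 150 mm in diameter, lid top 116 mm above the bench, standing bail some 40 mm higher. Origin: on its underside, 2 mm in x and 5 mm in y off the round body's centre; -x is the front with the clasp (undone, not in the way), +x the back with the lid's hinge. The lid is a slightly domed disc, 150 mm across, about 0.25 kg
- drum_lid (a joint): angle of the drum's lid, rad: 0 shut, grows as the front of the lid rises about the hinge at the back, ends at 1.01. Free hinge with a little drag: the lid falls shut from anywhere. Wanted: 40 degrees = 0.70
- drum_hinge (a point): on the axis of the lid's hinge, at the back of the drum, 90 mm above the bench; the axis runs along the drum's y
- drum_bail (a joint): angle of the bail (the swing handle on the lid) against the lid, rad: 0 lying flat on the lid towards the front, 1.57 standing up square to the lid, ends at 1.75. It turns about an axis along the drum's y with slight friction (0.025 N m), stays as it is left, and starts nearly upright
- bail_pivot (a point): on the bail's axis, 3 mm above the middle of the lid: 78 mm in front of the lid hinge's axis and 29 mm above it while the lid is shut; moves with the lid
- bail_grip (a point): centre of the bail's grip, a black tube 10 mm in diameter and 38 mm long along the drum's y, 36 mm from the bail's axis: to be pinched from above by the fingertips, closing along the drum's x. The bail's steel wire is 5 mm thick and 55 mm wide over all; standing up, there are about 34 mm free between tube and lid
- forceps: dressing forceps 141 mm long lying in front of the work; leave alone
- saline_bottle: small clear bottle with white cap, 43 x 98 mm, standing at the back; leave alone. Origin: centre of its underside
- pump_bottle: hand-rub bottle with pump, 74 x 67 x 168 mm, standing at the back; leave alone. Origin: centre of its underside
There are look-alikes about, which are no part of the job. Leave any black look-alike of the kidney_dish alone.

How it is judged (in metres and radians):
On the way, in this order (a step that is already met when the one before it is completed fails the run):
1. the tape roll has been slid up off the spindle, its underside above the spindle's tip, the white roll still on (z of tape_roll in the frame of spindle_tip above 0 m and z of part_used_roll in the frame of tape_stand below 0.03 m and horizontal distance between part_used_roll and spindle_tip below 0.012 m), for 0.05 s.
2. the tape roll lies flat in the kidney dish, let go, with the drum's lid still shut (x of tape_roll in the frame of kidney_dish between -0.035 and 0.035 m and y of tape_roll in the frame of kidney_dish between -0.075 and 0.075 m and z of tape_roll in the frame of kidney_dish below 0.015 m and angle between tape_roll's own z axis and vertical below 0.17 rad and contact force between the fingers and tape_roll below 0.05 N and linear speed of tape_roll below 0.05 m/s and value of joint drum_lid below 0.1 rad), for 0.2 s.
At the end, for the whole second after the job is handed in: Fingers hold the lid by its bail at rest at 40 +-6 degrees (over 0.3 N, nothing else props it); tape roll let go, flat within 10 degrees on the dish's floor; white roll on the spindle; dish, stand, drum and bottles upright, these and the forceps within 40 mm of where they were (value of joint drum_lid between 0.593 and 0.803 rad and velocity of joint drum_lid between -0.06 and 0.06 rad/s and contact force between the fingers and drum_bail above 0.3 N and contact force between each of tape_roll, part_used_roll, tape_stand, kidney_dish, forceps, saline_bottle, pump_bottle and drum_lid below 0.05 N and x of tape_roll in the frame of kidney_dish between -0.035 and 0.035 m and y of tape_roll in the frame of kidney_dish between -0.075 and 0.075 m and z of tape_roll in the frame of kidney_dish below 0.015 m and angle between tape_roll's own z axis and vertical below 0.17 rad and contact force between the fingers and tape_roll below 0.05 N and linear speed of tape_roll below 0.05 m/s and z of part_used_roll in the frame of tape_stand below 0.03 m and horizontal distance between part_used_roll and spindle_tip below 0.012 m and angle between each of kidney_dish, tape_stand, drum, saline_bottle, pump_bottle's own z axis and vertical below 0.1 rad and distance of each of kidney_dish, tape_stand, drum, forceps, saline_bottle, pump_bottle from where it was at the start of the episode below 0.04 m); the arm keeps its last pose, push and grip.
It fails at once if the tape roll is dropped (moves faster than 0.6 m/s while no finger touches it: a fall of some 2 cm) (contact force between the fingers and tape_roll below 0.01 N and linear speed of tape_roll above 0.6 m/s).
It fails at once if the white roll comes off the spindle (z of part_used_roll in the frame of spindle_tip above 0 m).
It fails at once if the stand, the dish or the drum is shoved or lifted more than 50 mm or tipped (distance of any of kidney_dish, tape_stand, drum from where it was at the start of the episode above 0.05 m or angle between any of kidney_dish, tape_stand, drum's own z axis and vertical above 0.35 rad).
It fails at once if the forceps or a bottle is knocked away or over (distance of any of forceps, saline_bottle, pump_bottle from where it was at the start of the episode above 0.05 m or angle between any of saline_bottle, pump_bottle's own z axis and vertical above 0.35 rad).
It also fails if it takes over 59 s, if anything falls off the work surface, if the arm or the gripper's body presses on something with over 40 N, if the wrist force passes 120 N, or if a joint passes its speed limit or range.

ROBOT

A 6-joint arm with a two-finger parallel gripper is mounted at the origin on a cart in front of the work surface, level with it; the furniture and walls round the work are solid. World frame = base frame: x ahead of the robot, y to its left, z up, the work surface at z = 0. Lengths are in m, angles in degrees, forces in N, time in s.
With the tool pointing down it reaches from about 0.325 to 0.875 m from the base axis. Payload 4.4 kg.
Tool frame: the origin (TCP) lies midway between the tips of the shut fingers; the grasp point (between the pads) lies 19 mm behind it (arm.pinch_z is the distance from the TCP to the grasp point, in m); z points along the fingers, y is the line along which they close (so a half turn about z gives the same grasp; the last joint's range is limited). The gripper opens to 85 mm and grips with 20 to 120 N. Pads are 22 mm wide; open, the fingers measure 114 mm over their backs; the gripper's body (76 mm by 85 mm) begins 54 mm behind the grasp point. The pads swing forward as they close: fully open they stand 13 mm farther back than shut.
Start: joints at [58.47, 11.837, 88.321, -0, 79.842, -8.623], TCP at [0.224, 0.53, 0.197] pointing down, gripper open.
Joint ranges: [-156.59, 156.59], [-49.26, 127.26], [12.9, 141.05], [-63.56, 243.56], [4.71, 150.69], [-161.64, 161.64]. Speed limits (degrees/s): [159.86, 159.86, 180, 180, 180, 180].

INTERFACE

Orientations are given as a 3x3 rotation matrix whose columns are the frame's x, y, z axes.
In Python, from plant import arm gives the robot as it stands. The module is installed in compiled form; this text tells all that it offers.
- The arm moves only by the tool arm_command, never from a script. Its argument "steps" is a list that holds one entry, the list of rows, each a list of 4 numbers: the shift along the tool's x, y, z in cm, then the turn about the tool's z in rad. In form: [[[dx, dy, dz, roll], ...]]. A call has 1 to 12 rows; each row is the pose to reach, as a shift and turn from the pose commanded when the call began, along the tool's axes at that moment; what a row does not reach only later rows make up. A row lasts 1/12 s, in which the tool goes at most 41.7 mm and 7.16 degrees, less where a joint would pass 70% of its speed; a pose out of reach is approached as far as the arm can. A call with a gripper value outside its range is refused whole. "grip" is the opening, from -1 (shut) to 1 (fully open), set as the call begins (left out, the last holds). The fingers move at their own pace and stop on an object; "squeeze" is the grip in N (left out, the last holds). Time passes only in rows, so rows that repeat a pose let the fingers close. It gives the time, the measured TCP pose, the force, the opening and the grip force at its end, in the units of the state.
- arm.read_state(): the state, without advancing time (a new reading comes with each control period).
- arm.camera(name): name is "side" or "top" or "wrist"; returns (picture, depth): 384x512x3 uint8, blue, green, red; 384x512 float32, m along the optical axis (not along the pixel's ray), 0 where there is no reading.
- arm.camera_model(name): a dict with "fx", "fy", "cx", "cy" (pixels), "rvec" (rotation vector, rad) and "tvec" (3), from world to camera coordinates, as OpenCV has them. Camera axes: x right, y down, z forward; pixel columns grow to the right and rows downward; lengths in m; the calibration is good to about 2 mm. A picture is of the moment at which its call begins: read the wrist's pose just before it. camera_model takes no time and is no camera call; for the wrist camera it gives the pose at the moment of the call.
- arm.finish_job(): hands the job in; it is judged then, once.
Trained networks look in the newest picture that a camera, given by its name, has taken for a name from the list of things; names that differ only in an ending like _2 or _b are one class to them, and where a whole thing is asked for, a point or a joint stands for the part that bears it (a point fixed in the world has none). Each returns a list of dicts, best first, with "score" (0 to 1); they miss things now and then, are a little off and sometimes report something else, mostly with a low value. They report only what shows in the picture. A call takes as long as a camera call. They do not tell look-alikes from the thing itself.
- arm.silhouettes(camera, target): "mask" (384x512 bool, what is visible of it).
- arm.pinpoint(camera, target): "position" ([x, y, z] in m, in the coordinates of the camera as it stood for that picture, good to about 4 mm: a listed point, or the origin of a listed thing).
The state is a dict: "clock": time; "joint_pos": joint angles; "dq": joint speeds; "tau": joint torques, N m; "eef_pos": TCP position; "tcp_rot": TCP orientation; "contact_force": force on the tool from outside, world axes, zero at the start; "ft_torque": the same for the moment, N m; "gripper_width": finger opening in m; "grasp_force": force on a finger pad.
Only numpy, scipy, OpenCV 4.12 (cv2) and the standard library are available. Lean on these libraries where they do the work, as an engineer would, in place of code of your own. Each camera call takes 0.05 s, during which the arm holds its last target. There are 200 camera calls.

## Working session

There is one attempt and no reset: what is moved stays moved. The work goes in short steps, Python scripts to look and compute and a tool call to move; the robot and the scene stay as the last step left them, time stands still between calls to the robot, and variables do not carry over. Pictures are saved under pics/ and viewed, at most 10 in all, crops included, and the job is handed in when it is done.

Besides the shell and the picture viewer there is one more tool, called after ">>>" by a JSON object that holds its "method" and its "body". arm_command: Moves the arm, as the interface text tells. Its arguments: {"type":"object","properties":{"steps":{"type":"array","items":{"type":"array","items":{"type":"array","items":{"type":"number"}}}},"grip":{"type":"number"},"squeeze":{"type":"number"}},"required":["steps"]}

```bash
mkdir -p pics; cat > h.py <<'E'
import numpy as np, cv2
from plant import arm
def T(cam):
    m=arm.camera_model(cam); R=cv2.Rodrigues(np.array(m["rvec"],float))[0]; return m,R,np.array(m["tvec"],float).ravel()
def world(cam,p,M=None):
    m,R,t=M or T(cam); return R.T@(np.array(p)-t)
def cloud(cam,d,M=None):
    m,R,t=M or T(cam); v,u=np.mgrid[:384,:512]
    P=np.stack([(u-m["cx"])/m["fx"]*d,(v-m["cy"])/m["fy"]*d,d],-1)
    return (P-t)@R
def pp(cam,n,M=None,k=3):
    m,R,t=M or T(cam)
    for r in arm.pinpoint(cam,n)[:k]:
        p=np.array(r["position"]); w=world(cam,p,(m,R,t))
        print(cam,n,round(r["score"],2),w.round(4),"px",(p[:2]/p[2]*[m["fx"],m["fy"]]+[m["cx"],m["cy"]]).round())
E
python3 - <<'E'
from h import *
ims=[]
for c in("top","side"):
    im,d=arm.camera(c); ims.append(im); np.save(c+".npy",d); cv2.imwrite(f"pics/{c}0.png",im)
    for n in("tape_roll","spindle_tip","kidney_dish","dish_floor","drum","drum_hinge","bail_grip","bail_pivot"): pp(c,n)
s=arm.read_state(); print(s)
cv2.imwrite("pics/a.png",cv2.resize(np.vstack(ims),(800,1200))[:600]); cv2.imwrite("pics/b.png",cv2.resize(np.vstack(ims),(800,1200))[600:])
E
```

```text
top tape_roll 0.65 [ 0.5585  0.0111 -0.0024] px [218. 198.]
top tape_roll 0.58 [0.3756 0.0211 0.    ] px [216. 240.]
top tape_roll 0.49 [0.4702 0.2747 0.0347] px [155. 218.]
top spindle_tip 0.67 [0.4695 0.2725 0.0782] px [153. 216.]
top kidney_dish 0.93 [ 0.3395 -0.564   0.0023] px [354. 246.]
top kidney_dish 0.66 [ 0.4749 -0.3326 -0.0024] px [298. 215.]
top dish_floor 0.97 [ 0.4724 -0.3098  0.0079] px [293. 216.]
top dish_floor 0.59 [ 0.3254 -0.5779  0.0059] px [357. 249.]
top dish_floor 0.16 [0.5524 0.0205 0.1552] px [213. 191.]
top drum 0.66 [ 0.5574  0.0124 -0.002 ] px [218. 198.]
top drum_hinge 0.84 [ 0.631  -0.0042  0.0906] px [220. 176.]
top drum_hinge 0.5 [0.4677 0.2676 0.0794] px [154. 216.]
top bail_grip 0.45 [0.5509 0.0217 0.1552] px [212. 192.]
top bail_pivot 0.97 [0.5587 0.0137 0.1186] px [215. 192.]
side tape_roll 0.81 [0.4637 0.2705 0.0349] px [296. 308.]
side spindle_tip 0.86 [0.4657 0.2731 0.0743] px [297. 300.]
side kidney_dish 0.78 [ 0.3338 -0.5641 -0.0017] px [317. 148.]
side kidney_dish 0.66 [ 0.4724 -0.3302 -0.0033] px [286. 181.]
side dish_floor 0.87 [ 0.4717 -
[... 604 characters left out ...]
        7.98416275e+01, -8.62145764e+00]), 'dq': array([-0.00380451, -0.02049429,  0.05781066, -0.09229995, -0.01363147,
        0.01323376]), 'tau': array([ 7.06621558e-04, -3.83032751e+01, -2.91979390e+01, -1.19193528e-04,
        7.06189257e-04, -2.43436226e-06]), 'eef_pos': array([0.22382165, 0.52967439, 0.19749872]), 'tcp_rot': array([[-9.21124993e-01,  3.89266934e-01, -1.48036912e-05],
       [ 3.89266934e-01,  9.21124993e-01,  4.34073589e-05],
       [ 3.05330995e-05,  3.42210157e-05, -9.99999999e-01]]), 'contact_force': array([ 0.02105699,  0.53481035, -0.77439375]), 'ft_torque': array([-0.07371796, -0.01637131, -0.01193864]), 'grasp_force': 0.0, 'gripper_width': 0.08538302675971939}
```

View pics/a.png

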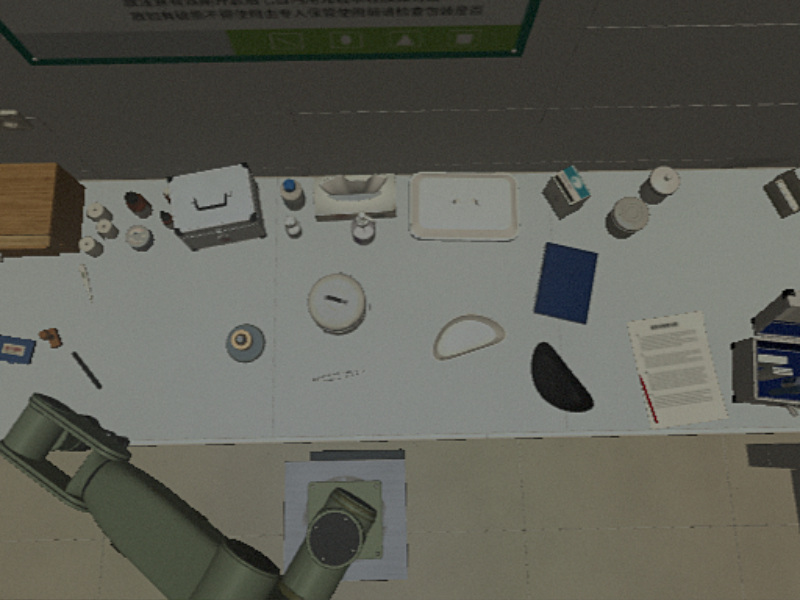

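View pics/b.png

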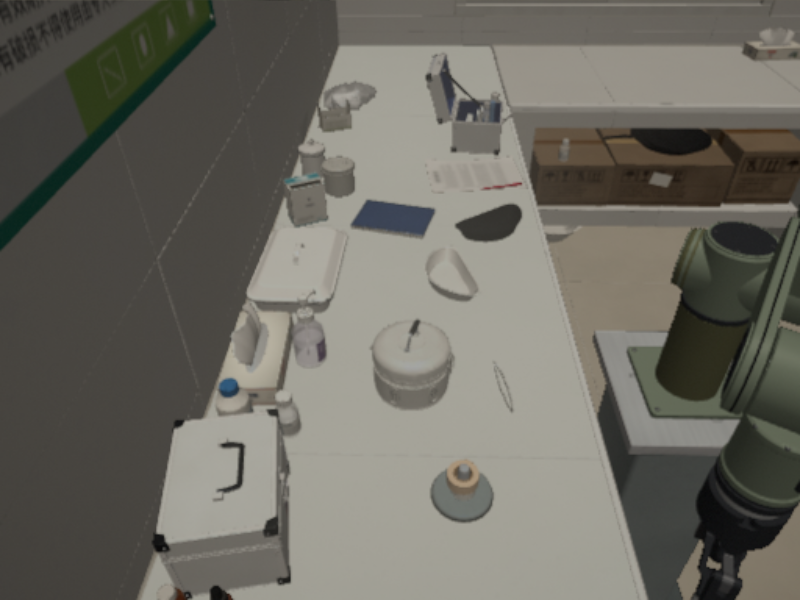

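The round thing on the bench at (337,303) in the top view is the drum, the tape stand is at (244,343), and the forceps lie at (338,376). There are two kidney dishes: pale steel at (468,337) and black at (560,377). The steel one fits the description, so I'll confirm it in a crop.

```bash
python3 - <<'E'
from h import *
im=cv2.imread("pics/top0.png"); d=np.load("top.npy")
cv2.imwrite("pics/c.png",cv2.resize(im[180:280,130:390],None,fx=3,fy=3,interpolation=cv2.INTER_CUBIC))
C=cloud("top",d)
for n in("kidney_dish","drum","tape_stand","tape_roll","forceps"):
    for r in arm.silhouettes("top",n)[:3]:
        m=r["mask"]&(d>0); P=C[m]; 
        if n=="kidney_dish": P=P[P[:,2]>0.025]
        if len(P)<10: continue
        q=cv2.minAreaRect(P[:,:2].astype(np.float32)); v,u=np.nonzero(m)
        print(n,round(r["score"],2),m.sum(),"px",u.mean().round(),v.mean().round(),"mean",P.mean(0).round(4),"z",np.percentile(P[:,2],[5,50,95]).round(3),"rect",np.round(q[0],4),np.round(q[1],4),round(q[2],1),im[m].mean(0).round())
E
```

```text
kidney_dish 0.88 1054 px 298.0 215.0 mean [ 0.4696 -0.3375  0.0329] z [0.026 0.033 0.04 ] rect [ 0.4767 -0.3278] [0.1072 0.2152] 16.8 [120. 128. 127.]
kidney_dish 0.67 1021 px 356.0 243.0 mean [ 0.3563 -0.5881  0.032 ] z [0.026 0.032 0.039] rect [ 0.3421 -0.5606] [0.2124 0.1055] 33.8 [25. 26. 25.]
drum 0.91 1143 px 215.0 194.0 mean [0.5492 0.0136 0.1098] z [0.059 0.114 0.124] rect [0.5593 0.0151] [0.1524 0.1556] 40.4 [113. 119. 118.]
tape_stand 0.59 360 px 157.0 221.0 mean [0.4601 0.2687 0.0161] z [0.003 0.013 0.066] rect [0.4647 0.2742] [0.1015 0.103 ] 86.7 [85. 86. 80.]
```

View pics/c.png

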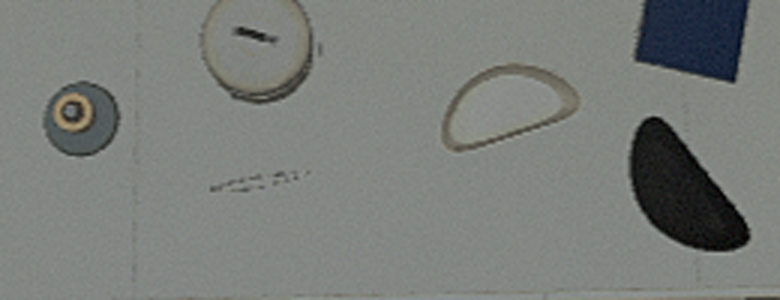

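The crop shows the steel dish at crop pixel (510,108) and the black look-alike at (690,185). The steel dish measures 107 x 215 mm with its rim at 33 mm, so it is the right one. Next I move above the stand.

>>> {"method": "arm_command", "body": {"steps": [[[-4,-1.7,0.2,0],[-8,-3.5,0.4,0],[-12,-5.2,0.6,0],[-16,-7,0.8,0],[-20,-8.7,1,0],[-24,-10.5,1.2,0],[-28,-12.2,1.4,0],[-31,-13.5,1.6,0],[-32.4,-14.2,1.7,0],[-32.4,-14.2,1.7,0],[-32.4,-14.2,1.7,0]]], "grip": 1}}

```text
clock: 2.07
eef_pos: [0.4675, 0.2718, 0.1803]
tcp_rot: [[-0.92, 0.392, -0.001], [0.392, 0.92, 0.0], [0.001, 0.0, -1.0]]
contact_force: [-0.2, 1.0, 0.0]
gripper_width: 0.0852
grasp_force: 0.0
```

```bash
cat > look.py <<'E'
from h import *; import sys
s=arm.read_state(); M=T("wrist"); im,d=arm.camera("wrist"); np.save("w.npy",d)
cv2.imwrite(f"pics/{sys.argv[1]}.png",cv2.resize(im,(768,576)))
print(s["eef_pos"].round(4),"yawy",np.degrees(np.arctan2(s["tcp_rot"][1,1],s["tcp_rot"][0,1])).round(2),s["joint_pos"].round(1),s["clock"])
for n in sys.argv[2:]: pp("wrist",n,M)
C=cloud("wrist",d,M); np.save("C.npy",C)
E
cat > rel.py <<'E'
from h import *; import sys
s=arm.read_state(); t=np.array(list(map(float,sys.argv[1:4])))
print("shift cm",(s["tcp_rot"].T@(t-s["eef_pos"])*100).round(2))
if len(sys.argv)>4:
    y=np.degrees(np.arctan2(s["tcp_rot"][1,1],s["tcp_rot"][0,1])); print("roll",np.radians(y-float(sys.argv[4])).round(3))
E
python3 look.py w1 tape_roll spindle_tip tape_stand part_used_roll
python3 - <<'E'
from h import *
C=np.load("C.npy"); d=np.load("w.npy"); C[d==0]=9
for a,b in((.072,.085),(.057,.067),(.008,.016)):
    P=C[(C[...,2]>a)&(C[...,2]<b)&(np.hypot(C[...,0]-.467,C[...,1]-.273)<.08)]
    if len(P)>9: print(a,len(P),P.mean(0).round(4),cv2.minEnclosingCircle(P[:,:2].astype(np.float32)))
E
```

```text
[0.4675 0.2718 0.1803] yawy 66.92 [ 21.    8.6  94.2   0.   77.2 -45.9] 2.0667
wrist tape_roll 0.81 [0.465  0.2718 0.0385] px [253. 161.]
wrist spindle_tip 0.9 [0.4663 0.2707 0.0755] px [252. 173.]
wrist tape_stand 0.78 [ 0.4669  0.2721 -0.0008] px [254. 154.]
wrist part_used_roll 0.38 [0.4641 0.27   0.0092] px [251. 155.]
0.072 312 [0.4657 0.2716 0.076 ] ((0.4664791226387024, 0.271560937166214), 0.009420301765203476)
0.057 1788 [0.4663 0.2717 0.0607] ((0.46750184893608093, 0.2704068422317505), 0.027791444212198257)
0.008 3927 [0.4563 0.2755 0.0111] ((0.46642741560935974, 0.2711421549320221), 0.05154174938797951)
```

Wrist data agree: the stand's centre is at (0.4665, 0.2714), with radii and heights as specified. Next I descend and grasp.

>>> {"method": "arm_command", "body": {"steps": [[[0.1,-0.1,3,0],[0.1,-0.1,6,0],[0.1,-0.1,9,0],[0.1,-0.1,11.5,0],[0.1,-0.1,13.5,0],[0.1,-0.1,14.6,0],[0.1,-0.1,14.6,0],[0.1,-0.1,14.6,0]]]}}

```text
clock: 2.98
eef_pos: [0.4654, 0.2728, 0.0346]
tcp_rot: [[-0.922, 0.388, -0.0], [0.388, 0.922, -0.0], [0.0, -0.0, -1.0]]
contact_force: [-0.5, 1.1, 1.2]
gripper_width: 0.0856
grasp_force: 0.0
```

>>> {"method": "arm_command", "body": {"steps": [[[0,0,0,0],[0,0,0,0],[0,0,0,0],[0,0,0,0],[0,0,0,0],[0,0,0,0],[0,0,0,0],[0,0,0,0],[0,0,0,0],[0,0,0,0]]], "grip": -1, "squeeze": 25}}

```text
clock: 3.82
eef_pos: [0.4659, 0.2717, 0.0352]
tcp_rot: [[-0.921, 0.389, 0.0], [0.389, 0.921, -0.001], [-0.0, -0.001, -1.0]]
contact_force: [-1.6, -2.4, 6.0]
gripper_width: 0.0178
grasp_force: 24.4
```

The opening of 17.8 mm doesn't fit a 54 mm roll, so I check with the camera.

```bash
python3 look.py w2 tape_roll spindle_tip part_used_roll
python3 - <<'E'
from h import *
print({k:v for k,v in arm.read_state().items() if k in("gripper_width","grasp_force","contact_force")})
im,_=arm.camera("side"); pp("side","tape_roll"); pp("side","tape_stand")
b=cv2.imread("pics/w2.png"); a=cv2.resize(im[250:384,230:384],(440,383)); b=cv2.resize(b,(360,270))
o=np.zeros((383,800,3),np.uint8); o[:,:440]=a; o[:270,440:]=b; cv2.imwrite("pics/d.png",o)
E
```

```text
[0.4659 0.2717 0.0352] yawy 67.1 [ 2.110e+01  1.860e+01  1.011e+02 -1.000e-01  6.040e+01 -4.600e+01] 3.8167
wrist tape_roll 0.91 [0.4655 0.2705 0.0366] px [251. 223.]
wrist spindle_tip 0.58 [0.4668 0.2683 0.0744] px [248. 261.]
{'contact_force': array([-1.84318178, -3.02529079,  5.64826724]), 'grasp_force': 24.379865242517553, 'gripper_width': 0.0173465422769957}
side tape_roll 0.83 [0.4623 0.2693 0.0334] px [297. 308.]
side tape_stand 0.64 [ 0.4671  0.273  -0.0024] px [295. 317.]
```

View pics/d.png

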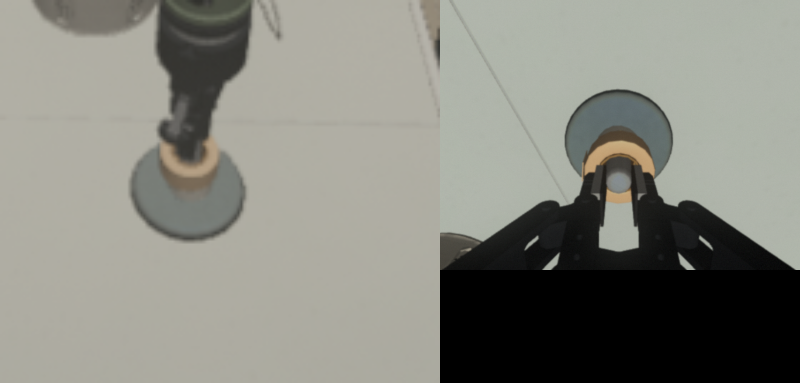

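The fingers have closed on the spindle above the roll, not on the roll. I measure where the fingertips really are.

```bash
python3 - <<'E'
from h import *
C=np.load("C.npy"); d=np.load("w.npy"); im=cv2.imread("pics/w2.png"); im=cv2.resize(im,(512,384))
M=T("wrist")
m,R,t=M; s=arm.read_state()
p=R@s["eef_pos"]+t; print("tcp px",p[:2]/p[2]*[m["fx"],m["fy"]]+[m["cx"],m["cy"]],p[2])
for v in range(220,330,8): print(v,[ (u,round(float(C[v,u,2]),3), int(im[v,u].mean())) for u in range(212,296,8)])
cv2.imwrite("pics/e.png",cv2.resize(im[200:384,170:340],None,fx=3.2,fy=3.2,interpolation=cv2.INTER_CUBIC))
E
```

```text
tcp px [253.52536732 222.27759296] 0.19251102542844944
220 [(212, 0.061, 93), (220, 0.061, 158), (228, 0.061, 159), (236, 0.061, 154), (244, 0.06, 86), (252, 0.061, 96), (260, 0.062, 86), (268, 0.061, 101), (276, 0.061, 157), (284, 0.061, 158), (292, 0.061, 161)]
228 [(212, 0.061, 157), (220, 0.06, 158), (228, 0.061, 153), (236, 0.061, 95), (244, 0.059, 60), (252, 0.06, 60), (260, 0.058, 61), (268, 0.054, 59), (276, 0.061, 93), (284, 0.061, 156), (292, 0.061, 157)]
236 [(212, 0.061, 157), (220, 0.061, 152), (228, 0.074, 59), (236, 0.055, 41), (244, 0.068, 60), (252, 0.068, 61), (260, 0.069, 62), (268, 0.063, 59), (276, 0.074, 50), (284, 0.075, 60), (292, 0.061, 156)]
244 [(212, 0.062, 127), (220, 0.082, 94), (228, 0.082, 59), (236, 0.069, 41), (244, 0.074, 79), (252, 0.075, 101), (260, 0.074, 88), (268, 0.072, 63), (276, 0.082, 35), (284, 0.081, 58), (292, 0.061, 125)]
252 [(212, 0.083, 33), (220, 0.09, 59), (228, 0.089, 59), (236, 0.074, 55), (244, 0.077, 131), (252, 0.077, 139), (260, 0.076, 136), (268, 0.076, 112), (276, 0.089, 27), (284, 0.088, 58), (292, 0.082, 30)]
260 [(212, 0
[... 1158 characters left out ...]
71), (268, -0.001, 169), (276, 0.106, 35), (284, 0.122, 29), (292, 0.122, 26)]
308 [(212, 0.126, 23), (220, 0.126, 26), (228, 0.106, 34), (236, 0.0, 170), (244, -0.0, 171), (252, -0.0, 170), (260, -0.001, 172), (268, -0.001, 171), (276, 0.105, 41), (284, 0.124, 28), (292, 0.126, 26)]
316 [(212, 0.134, 22), (220, 0.135, 26), (228, 0.105, 38), (236, -0.001, 170), (244, -0.001, 171), (252, -0.0, 172), (260, -0.001, 171), (268, -0.0, 170), (276, 0.105, 60), (284, 0.125, 29), (292, 0.136, 26)]
324 [(212, 0.139, 22), (220, 0.139, 24), (228, -0.002, 162), (236, -0.001, 171), (244, 0.0, 172), (252, -0.001, 171), (260, -0.0, 170), (268, -0.0, 171), (276, 0.0, 169), (284, 0.116, 30), (292, 0.139, 27)]
```

View pics/e.png

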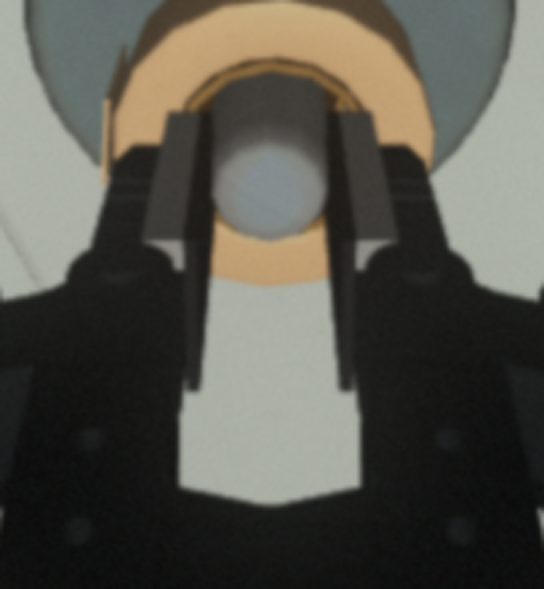

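>>> {"method": "arm_command", "body": {"steps": [[[0,0,0,0],[0,0,0,0],[0,0,0,0],[0,0,0,0],[0,0,0,0],[0,0,0,0],[0,0,0,0],[0,0,0,0]]], "grip": 1}}

```text
clock: 4.83
eef_pos: [0.4657, 0.2722, 0.0344]
tcp_rot: [[-0.921, 0.389, -0.0], [0.389, 0.921, 0.0], [0.0, -0.0, -1.0]]
contact_force: [-0.4, -0.1, -0.3]
gripper_width: 0.0855
grasp_force: 0.0
```

```bash
python3 look.py w3 tape_roll spindle_tip part_used_roll
python3 - <<'E'
from h import *
print("pinch",arm.pinch_z); s=arm.read_state(); print(s["gripper_width"],s["contact_force"])
C=np.load("C.npy"); d=np.load("w.npy"); im=cv2.resize(cv2.imread("pics/w3.png"),(512,384)).mean(2)
P=(C-s["eef_pos"])@s["tcp_rot"]  # tool coords
k=(im<75)&(d>0)&(d<.17)&(abs(P[...,0])<.03)
Q=P[k]
for a in np.arange(-.12,.03,.01):
    q=Q[(Q[:,2]>a)&(Q[:,2]<=a+.01)]
    if len(q): print("toolz",round(a,2),len(q),"x",q[:,0].min().round(3),q[:,0].max().round(3),"y-",np.sort(q[:,1]).take([0,-1]).round(3),"inner",abs(q[:,1]).min().round(3))
Z=(C[...,2]>.055)&(C[...,2]<.067)&(im>110)&(np.hypot(C[...,0]-.4665,C[...,1]-.2714)<.04); print(cv2.minEnclosingCircle(C[Z][:,:2].astype(np.float32)))
E
```

```text
[0.4657 0.2722 0.0344] yawy 67.1 [ 21.1  18.6 101.1   0.   60.3 -46. ] 4.8333
wrist tape_roll 0.83 [0.4659 0.2715 0.0352] px [253. 224.]
wrist spindle_tip 0.96 [0.4658 0.27   0.0747] px [249. 260.]
pinch 0.0187
0.08536757362496049 [ 0.3911587  -0.56655251 -0.36651753]
toolz -0.12 9373 x 0.004 0.019 y- [-0.066  0.067] inner 0.0
toolz -0.11 8199 x -0.009 0.018 y- [-0.073  0.074] inner 0.0
toolz -0.1 7036 x -0.013 0.015 y- [-0.074  0.075] inner 0.036
toolz -0.09 1333 x -0.004 0.014 y- [-0.065  0.066] inner 0.042
toolz -0.08 1907 x -0.011 0.012 y- [-0.056  0.057] inner 0.042
toolz -0.07 1614 x -0.011 0.012 y- [-0.056  0.056] inner 0.042
toolz -0.06 1129 x -0.011 0.012 y- [-0.056  0.056] inner 0.042
toolz -0.05 155 x -0.01 0.01 y- [-0.043  0.043] inner 0.004
toolz -0.04 427 x -0.005 0.009 y- [-0.01   0.009] inner 0.0
toolz -0.03 631 x -0.011 0.025 y- [-0.027  0.024] inner 0.0
toolz -0.02 186 x 0.015 0.025 y- [-0.02  0.02] inner 0.0
((0.468380868434906, 0.26995137333869934), 0.028196843340992928)
```

View pics/w3.png

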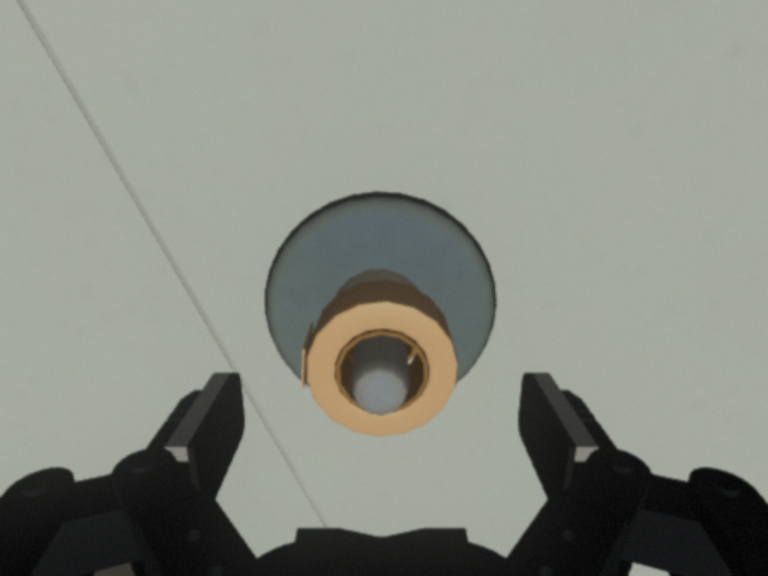

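With the fingers open, the fingertips sit about 45 mm behind the reported TCP, and about 30 mm behind it when shut. The real tool is therefore some 30 mm shorter than stated. The roll is still in place, with its centre at pixel (381,370). I descend 3 cm more and grasp.

>>> {"method": "arm_command", "body": {"steps": [[[0,-0.1,1,0],[0,-0.1,2,0],[0,-0.1,2.9,0],[0,-0.1,2.9,0],[0,-0.1,2.9,0]]]}}

```text
clock: 5.45
eef_pos: [0.464, 0.2708, 0.0039]
tcp_rot: [[-0.921, 0.389, -0.003], [0.389, 0.921, -0.001], [0.002, -0.002, -1.0]]
contact_force: [0.6, -0.8, 0.9]
gripper_width: 0.0857
grasp_force: 0.0
```

>>> {"method": "arm_command", "body": {"steps": [[[0,0,0,0],[0,0,0,0],[0,0,0,0],[0,0,0,0],[0,0,0,0],[0,0,0,0],[0,0,0,0],[0,0,0,0]]], "grip": -1, "squeeze": 30}}

```text
clock: 6.12
eef_pos: [0.4659, 0.2714, 0.0061]
tcp_rot: [[-0.921, 0.389, 0.001], [0.389, 0.921, 0.0], [-0.001, 0.001, -1.0]]
contact_force: [0.3, -0.2, 5.7]
gripper_width: 0.0523
grasp_force: 31.4
```

The opening of 52 mm means the tape is held. I lift straight up.

>>> {"method": "arm_command", "body": {"steps": [[[0,0,-1,0],[0,0,-2,0],[0,0,-3.2,0],[0,0,-4.6,0],[0,0,-6,0],[0,0,-8,0],[0,0,-10.5,0],[0,0,-13,0],[0,0,-15.5,0],[0,0,-17,0],[0,0,-17,0],[0,0,-17,0]]]}}

```text
clock: 7.12
eef_pos: [0.466, 0.2716, 0.1771]
tcp_rot: [[-0.921, 0.389, 0.003], [0.389, 0.921, 0.001], [-0.002, 0.002, -1.0]]
contact_force: [0.1, -0.8, -0.5]
gripper_width: 0.0525
grasp_force: 31.7
```

```bash
python3 look.py w4 tape_roll spindle_tip part_used_roll; python3 rel.py 0.471 -0.309 0.176 -73.2
python3 - <<'E'
from h import *
s=arm.read_state(); C=np.load("C.npy"); P=(C-s["eef_pos"])@s["tcp_rot"]; im=cv2.resize(cv2.imread("pics/w4.png"),(512,384)).astype(int); d=np.load("w.npy")
k=(d>0)&(im[...,2]-im[...,0]>30)&(abs(P[...,2])<.1); Q=P[k]; print(len(Q),Q.mean(0).round(4),np.percentile(Q,[1,50,99],axis=0).round(4),s["gripper_width"])
E
```

```text
[0.466  0.2716 0.1771] yawy 67.1 [ 21.    8.4  94.8   0.   76.6 -46.1] 7.1167
wrist tape_roll 0.6 [0.4647 0.2704 0.2051] px [251. 244.]
wrist tape_roll 0.53 [0.4665 0.2717 0.0077] px [253. 157.]
wrist spindle_tip 0.6 [0.4653 0.2699 0.0747] px [251. 174.]
wrist part_used_roll 0.95 [0.4655 0.2705 0.0107] px [252. 158.]
shift cm [-23.22 -53.13  -0.17]
roll 2.449
9143 [-0.002   0.0015 -0.0558] [[-0.0275 -0.0232 -0.0594]
 [-0.0034  0.0016 -0.0579]
 [ 0.0231  0.0263 -0.0369]] 0.05244331757625548
```

View pics/w4.png

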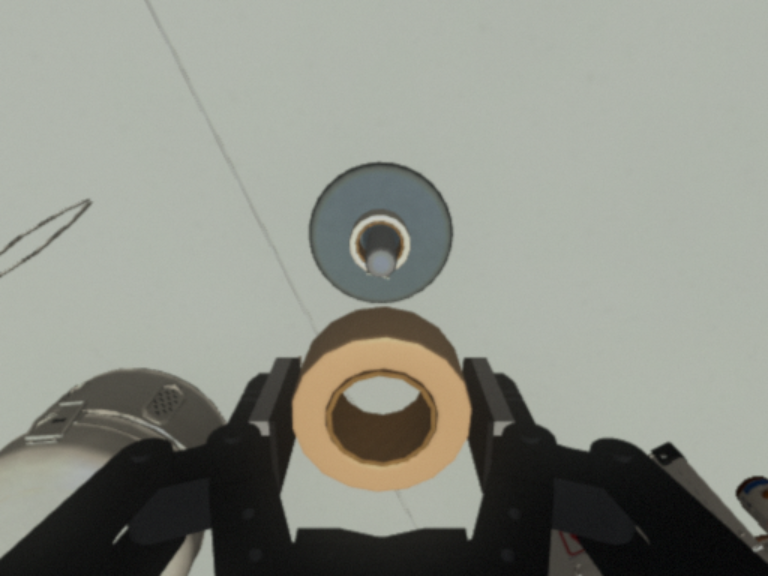

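The tape is held with the white roll still on the spindle at pixel (381,243). I carry it towards the dish, turning on the way.

>>> {"method": "arm_command", "body": {"steps": [[[-1,-2.4,0,0.11],[-2.2,-5,0,0.22],[-3.3,-7.6,0,0.33],[-4.5,-10.2,0,0.44],[-5.6,-12.8,0,0.55],[-6.7,-15.4,0,0.66],[-7.9,-18,0,0.77],[-9,-20.6,0,0.88],[-10.1,-23.2,0,0.99],[-11.3,-25.8,0,1.1],[-12.4,-28.4,0,1.21],[-13.5,-31,0,1.32]]]}}

```text
clock: 8.32
eef_pos: [0.4679, -0.0679, 0.1741]
tcp_rot: [[0.154, 0.988, -0.003], [0.988, -0.154, 0.001], [0.0, -0.003, -1.0]]
contact_force: [0.2, 0.6, -1.9]
gripper_width: 0.0524
grasp_force: 31.7
```

```bash
python3 rel.py 0.471 -0.309 0.176 -73.2
```

```text
shift cm [-23.77   4.02  -0.21]
roll 1.123
```

>>> {"method": "arm_command", "body": {"steps": [[[-2.4,0.4,0,0.11],[-4.8,0.8,0,0.22],[-7.2,1.2,0,0.33],[-9.6,1.6,0,0.44],[-12,2,0,0.55],[-14.4,2.4,0,0.66],[-16.8,2.8,0,0.77],[-19,3.2,0,0.88],[-21.4,3.6,0,0.99],[-23,3.9,0,1.08],[-23.8,4,0,1.12],[-23.8,4,0,1.12]]]}}

```text
clock: 9.32
eef_pos: [0.4723, -0.3095, 0.1737]
tcp_rot: [[0.956, 0.294, -0.002], [0.294, -0.956, 0.001], [-0.002, -0.002, -1.0]]
contact_force: [-0.0, 0.5, -0.9]
gripper_width: 0.0523
grasp_force: 31.7
```

```bash
python3 look.py w5 kidney_dish dish_floor tape_roll
python3 - <<'E'
from h import *
C=np.load("C.npy"); d=np.load("w.npy"); im=cv2.resize(cv2.imread("pics/w5.png"),(512,384)).astype(int)
g=np.hypot(C[...,0]-.4767,C[...,1]+.3278)<.14
k=(d>0)&g&(C[...,2]>.028)&(C[...,2]<.04); q=cv2.minAreaRect(C[k][:,:2].astype(np.float32)); print(k.sum(),q)
k=(d>0)&g&(C[...,2]>.003)&(C[...,2]<.009); P=C[k]; q=cv2.minAreaRect(P[:,:2].astype(np.float32)); print(k.sum(),q,P.mean(0))
E
python3 rel.py 0.471 -0.309 0.176 -73.2
```

```text
[ 0.4723 -0.3095  0.1737] yawy -72.88 [-42.   11.9  91.2  -0.   77.1  30.9] 9.3167
wrist kidney_dish 0.82 [ 0.4718 -0.3318 -0.0071] px [273. 161.]
wrist kidney_dish 0.6 [ 0.3385 -0.5669 -0.002 ] px [411. 308.]
wrist dish_floor 0.81 [ 0.4702 -0.3129 -0.0022] px [256. 159.]
wrist tape_roll 0.57 [ 0.4677 -0.3102  0.2023] px [252. 255.]
2918 ((0.4760841131210327, -0.33175215125083923), (0.10798230022192001, 0.2173307090997696), 16.884485244750977)
1010 ((0.4761781692504883, -0.3315448760986328), (0.08830536156892776, 0.17813719809055328), 17.06774139404297) [ 0.45706896 -0.34043327  0.00596746]
shift cm [-0.24  0.14 -0.14]
roll 0.01
```

View pics/w5.png

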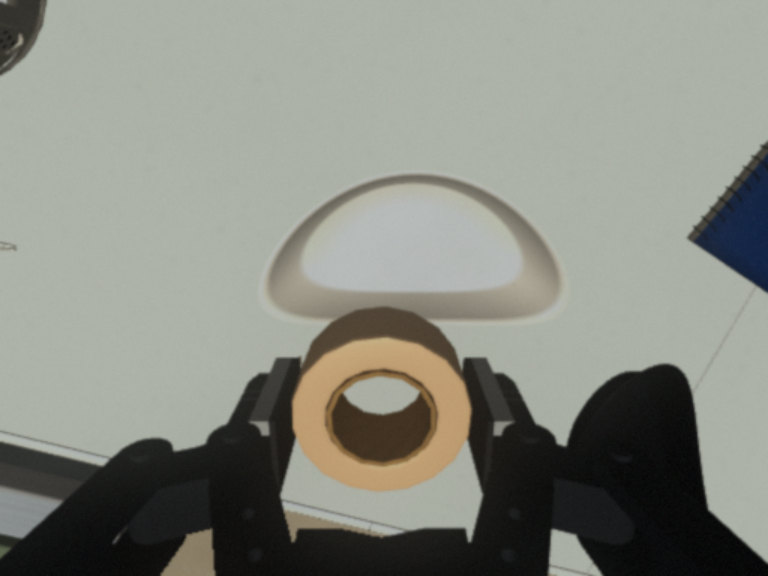

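The roll is held level at (381,410) in the picture. The dish's floor spans (300–525, 180–292), with its straight side towards the robot. I find the largest free circle on the floor.

```bash
python3 - <<'E'
from h import *
C=np.load("C.npy"); d=np.load("w.npy")
O=np.array([.476,-.3317]); a=np.radians(-73.1); y=np.array([np.cos(a),np.sin(a)]); x=np.array([-y[1],y[0]]); x=np.array([y[1],-y[0]])*-1
u=(C[...,:2]-O)@x; v=(C[...,:2]-O)@y; z=C[...,2]
k=(d>0)&(abs(u)<.054)&(abs(v)<.108)
print("x",x,"floor z",np.percentile(z[k],[2,10,25,50]).round(4))
for lim in(.008,.010,.013):
    G=np.zeros((240,120),np.uint8); m=k&(z<lim)
    G[(v[m]*1000+120).astype(int),(u[m]*1000+60).astype(int)]=1
    G=cv2.morphologyEx(G,cv2.MORPH_CLOSE,np.ones((7,7))); n,L,S,_=cv2.connectedComponentsWithStats(G); i=1+S[1:,4].argmax(); D=cv2.distanceTransform((L==i).astype(np.uint8),cv2.DIST_L2,5)
    j=np.unravel_index(D.argmax(),D.shape); print(lim,"bbox u",S[i,0]-60,S[i,0]+S[i,2]-60,"v",S[i,1]-120,S[i,1]+S[i,3]-120,"best v,u",j[0]-120,j[1]-60,"r",D.max(),"r at v=-20:",[(q,D[100,60+q].round()) for q in(-8,-4,0,4,8)])
E
```

```text
x [0.95681358 0.29070219] floor z [-1.100e-03  2.000e-04  2.080e-02  2.311e-01]
0.008 bbox u -44 54 v -108 108 best v,u -3 0 r 45.0 r at v=-20: [(-8, np.float32(36.0)), (-4, np.float32(40.0)), (0, np.float32(40.0)), (4, np.float32(36.0)), (8, np.float32(32.0))]
0.01 bbox u -45 54 v -108 108 best v,u -14 4 r 49.0 r at v=-20: [(-8, np.float32(37.0)), (-4, np.float32(41.0)), (0, np.float32(45.0)), (4, np.float32(44.0)), (8, np.float32(43.0))]
0.013 bbox u -46 54 v -108 108 best v,u -22 4 r 50.0 r at v=-20: [(-8, np.float32(38.0)), (-4, np.float32(42.0)), (0, np.float32(46.0)), (4, np.float32(50.0)), (8, np.float32(46.0))]
```

>>> {"method": "arm_command", "body": {"steps": [[[-0.1,0.1,2.5,0],[-0.2,0.2,5,0],[-0.2,0.2,8,0],[-0.2,0.2,11,0],[-0.2,0.2,13.5,0],[-0.2,0.2,15.5,0],[-0.2,0.2,17.2,0],[-0.2,0.2,18.2,0],[-0.2,0.2,18.8,0],[-0.2,0.2,18.8,0],[-0.2,0.2,18.8,0]]]}}

```text
clock: 10.43
eef_pos: [0.4724, -0.3107, -0.0119]
tcp_rot: [[0.955, 0.298, 0.001], [0.298, -0.955, -0.001], [0.001, 0.001, -1.0]]
contact_force: [0.3, -0.5, 0.2]
gripper_width: 0.0525
grasp_force: 31.7
```

>>> {"method": "arm_command", "body": {"steps": [[[0,0,0.2,0],[0,0,0.4,0],[0,0,0.6,0],[0,0,0.7,0],[0,0,0.7,0]]]}}

```text
clock: 10.85
eef_pos: [0.4718, -0.3106, -0.0195]
tcp_rot: [[0.955, 0.297, -0.0], [0.297, -0.955, 0.0], [-0.0, -0.0, -1.0]]
contact_force: [-0.1, 0.7, -1.1]
gripper_width: 0.0529
grasp_force: 31.7
```

Underside is at about 12 mm. I lower it the rest of the way in small steps.

>>> {"method": "arm_command", "body": {"steps": [[[0,0,0.1,0],[0,0,0.2,0],[0,0,0.3,0],[0,0,0.4,0],[0,0,0.4,0]]]}}

```text
clock: 11.27
eef_pos: [0.4717, -0.3105, -0.0238]
tcp_rot: [[0.955, 0.297, -0.0], [0.297, -0.955, 0.0], [-0.0, -0.0, -1.0]]
contact_force: [-0.9, 0.3, -0.9]
gripper_width: 0.0524
grasp_force: 31.7
```

>>> {"method": "arm_command", "body": {"steps": [[[0,0,0.1,0],[0,0,0.15,0],[0,0,0.2,0],[0,0,0.2,0]]]}}

```text
clock: 11.6
eef_pos: [0.4718, -0.3105, -0.0257]
tcp_rot: [[0.955, 0.297, -0.0], [0.297, -0.955, 0.0], [-0.0, -0.0, -1.0]]
contact_force: [-0.8, 0.3, -0.7]
gripper_width: 0.0524
grasp_force: 31.7
```

>>> {"method": "arm_command", "body": {"steps": [[[0,0,0.1,0],[0,0,0.15,0],[0,0,0.2,0],[0,0,0.2,0]]]}}

```text
clock: 11.93
eef_pos: [0.4721, -0.3106, -0.0271]
tcp_rot: [[0.955, 0.297, 0.0], [0.297, -0.955, 0.0], [0.0, 0.0, -1.0]]
contact_force: [-0.0, 1.4, 2.1]
gripper_width: 0.0527
grasp_force: 32.0
```

That is touchdown, with the contact force going positive. Release with a moderate opening.

>>> {"method": "arm_command", "body": {"steps": [[[0,0,0,0],[0,0,0,0],[0,0,0,0],[0,0,0,0],[0,0,0,0],[0,0,0,0]]], "grip": 0.65}}

```text
clock: 12.43
eef_pos: [0.4719, -0.3106, -0.0276]
tcp_rot: [[0.955, 0.297, -0.0], [0.297, -0.955, 0.0], [-0.0, -0.0, -1.0]]
contact_force: [-0.7, -0.6, 0.2]
gripper_width: 0.0704
grasp_force: 0.0
```

>>> {"method": "arm_command", "body": {"steps": [[[0,0,-0.5,0],[0,0,-1.5,0],[0,0,-3,0],[0,0,-5,0],[0,0,-7.5,0],[0,0,-10.5,0],[0,0,-14,0],[0,0,-17,0],[0,0,-20,0],[0,0,-20,0]]]}}

```text
clock: 13.27
eef_pos: [0.476, -0.3142, 0.1818]
tcp_rot: [[0.955, 0.297, 0.012], [0.297, -0.955, -0.011], [0.008, 0.014, -1.0]]
contact_force: [0.5, -0.8, 1.2]
gripper_width: 0.0703
grasp_force: 0.0
```

```bash
python3 look.py w6 tape_roll kidney_dish
python3 - <<'E'
from h import *
C=np.load("C.npy"); d=np.load("w.npy"); im=cv2.resize(cv2.imread("pics/w6.png"),(512,384)).astype(int)
k=(d>0)&(np.hypot(C[...,0]-.472,C[...,1]+.3106)<.04)&(C[...,2]>.025)&(C[...,2]<.036)&(im[...,2]-im[...,0]>30); P=C[k]
print(len(P),cv2.minEnclosingCircle(P[:,:2].astype(np.float32)),np.linalg.lstsq(np.c_[P[:,:2],np.ones(len(P))],P[:,2],rcond=None)[0], np.median(P[:,2]))
E
python3 rel.py 0.554 0.0165 0.2 -14
```

```text
[ 0.476  -0.3142  0.1818] yawy -72.7 [-42.1  11.4  90.8   0.   76.9  30.6] 13.2667
wrist tape_roll 0.72 [ 0.4672 -0.3132  0.0056] px [249. 165.]
wrist kidney_dish 0.83 [ 0.4728 -0.3331 -0.0039] px [266. 163.]
wrist kidney_dish 0.58 [ 0.3411 -0.5672 -0.0035] px [401. 304.]
1344 ((0.4712127149105072, -0.31085482239723206), 0.026863355189561844) [-0.00930574  0.00500712  0.03318635] 0.027247841004321715
shift cm [ 17.56 -28.79  -2.69]
roll -1.025
```

View pics/w6.png

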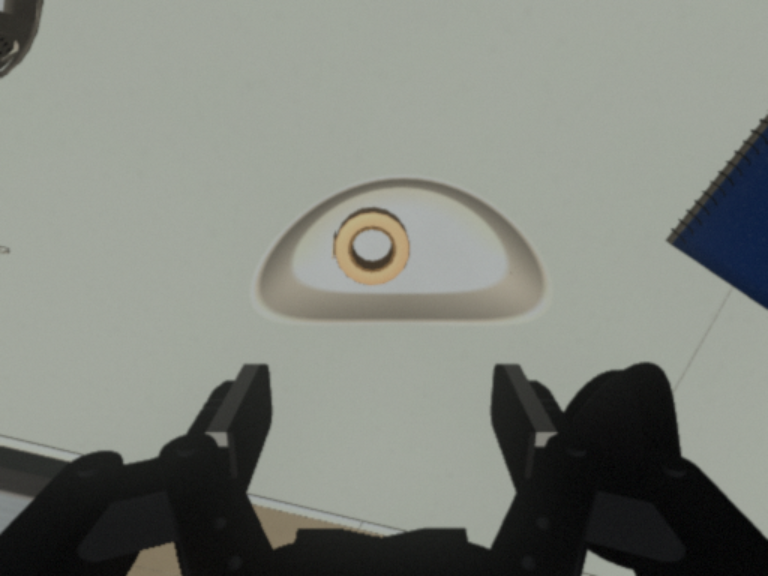

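The roll lies flat in the dish at pixel (371,247): top at 27 mm, level, held by nothing. I go above the drum's bail.

>>> {"method": "arm_command", "body": {"steps": [[[1.7,-2.8,-0.5,-0.1],[3.4,-5.6,-1,-0.2],[5.2,-8.5,-1.5,-0.3],[7,-11.5,-2,-0.4],[8.8,-14.5,-2.5,-0.5],[10.6,-17.5,-3,-0.6],[12.4,-20.4,-3.5,-0.7],[14.2,-23.3,-4,-0.8],[15.8,-26,-4,-0.9],[17,-28,-4,-1],[17.5,-28.8,-4,-1.02],[17.5,-28.8,-4,-1.02]]], "grip": 0.6}}

```text
clock: 14.42
eef_pos: [0.5523, 0.0184, 0.2106]
tcp_rot: [[0.244, 0.97, -0.004], [0.97, -0.244, 0.001], [-0.0, -0.004, -1.0]]
contact_force: [0.3, -0.0, -0.5]
gripper_width: 0.0681
grasp_force: 0.0
```

>>> {"method": "arm_command", "body": {"steps": [[[0,0,0,0],[0,0,0,0],[0,0,0,0]]]}}

```text
clock: 14.67
eef_pos: [0.5529, 0.0149, 0.212]
tcp_rot: [[0.249, 0.968, -0.001], [0.968, -0.249, -0.0], [-0.001, -0.001, -1.0]]
contact_force: [-0.2, 0.3, 0.1]
gripper_width: 0.0682
grasp_force: 0.0
```

```bash
python3 look.py w7 bail_grip bail_pivot drum_hinge drum drum_bail
python3 - <<'E'
from h import *
C=np.load("C.npy"); d=np.load("w.npy"); r=np.hypot(C[...,0]-.557,C[...,1]-.0135)
for lo,hi in((.135,.175),(.125,.135)):
    k=(d>0)&(r<.05)&(C[...,2]>lo)&(C[...,2]<hi); P=C[k]
    if len(P)>20: print(lo,len(P),P.mean(0).round(4),"zmax",P[:,2].max(),cv2.minAreaRect(P[:,:2].astype(np.float32)))
k=(d>0)&(r<.1)&(C[...,2]>.09)&(C[...,2]<.13); P=C[k]; print(cv2.minEnclosingCircle(P[:,:2].astype(np.float32)))
E
```

```text
[0.5529 0.0149 0.212 ] yawy -14.42 [-7.4  8.6 90.4 -0.  81.1  7. ] 14.6667
wrist bail_grip 0.86 [0.5527 0.0136 0.1502] px [254. 191.]
wrist bail_pivot 0.76 [0.5581 0.0126 0.1151] px [260. 178.]
wrist drum_hinge 0.64 [ 0.6313 -0.0108  0.0903] px [339. 175.]
wrist drum 0.86 [ 5.573e-01  1.170e-02 -3.000e-04] px [258. 151.]
((0.0, 0.0), 0.0)Traceback (most recent call last):
  File "look.py", line 5, in <module>
    for n in sys.argv[2:]: pp("wrist",n,M)
                           ~~^^^^^^^^^^^^^
  File "h.py", line 13, in pp
    for r in arm.pinpoint(cam,n)[:k]:
             ~~~~~~~~~~~~^^^^^^^
ValueError: it knows: bail_grip, bail_pivot, dish_floor, drum, drum_hinge, forceps, kidney_dish, part_used_roll, pump_bottle, saline_bottle, spindle_tip, tape_roll, tape_stand
```

```bash
python3 look.py w7 bail_grip
python3 - <<'E'
from h import *
C=np.load("C.npy"); d=np.load("w.npy"); r=np.hypot(C[...,0]-.557,C[...,1]-.0135)
for lo,hi in((.150,.175),(.13,.15)):
    k=(d>0)&(r<.05)&(C[...,2]>lo)&(C[...,2]<hi); P=C[k]
    if len(P)>20: print(lo,len(P),P.mean(0).round(4),"z",np.percentile(P[:,2],98),cv2.minAreaRect(P[:,:2].astype(np.float32)))
k=(d>0)&(r<.1)&(C[...,2]>.09)&(C[...,2]<.13); P=C[k]; print(cv2.minEnclosingCircle(P[:,:2].astype(np.float32)))
E
python3 rel.py 0.5525 0.0136 0.212 -14.4
```

```text
[0.5534 0.0156 0.2126] yawy -14.35 [-7.3  8.6 90.3 -0.  81.1  7. ] 14.9167
wrist bail_grip 0.85 [0.5508 0.0147 0.1525] px [250. 192.]
0.15 706 [0.5528 0.0175 0.157 ] z 0.15951768101656577 ((0.5523725152015686, 0.016072899103164673), (0.05084998533129692, 0.009849488735198975), 72.81299591064453)
0.13 54 [0.5614 0.0354 0.1423] z 0.14978888195332918 ((0.557112991809845, 0.015169158577919006), (0.053518734872341156, 0.007265517953783274), 78.28052520751953)
((0.5582876205444336, 0.014207977801561356), 0.08170185983181)
shift cm [-0.25 -0.03  0.06]
roll 0.001
```

The tube is centred at (0.5524, 0.0161) with its top at 160 mm and its axis at about 75°, as it should be. I descend and pinch.

>>> {"method": "arm_command", "body": {"steps": [[[0,-0.1,2.5,0],[0,-0.1,5,0],[0,-0.1,7,0],[0,-0.1,8.5,0],[0,-0.1,9.5,0],[0,-0.1,9.9,0],[0,-0.1,9.9,0],[0,-0.1,9.9,0]]]}}

```text
clock: 15.68
eef_pos: [0.5532, 0.0165, 0.1143]
tcp_rot: [[0.246, 0.969, 0.001], [0.969, -0.246, -0.0], [0.0, 0.001, -1.0]]
contact_force: [-0.6, -0.5, 0.7]
gripper_width: 0.0682
grasp_force: 0.0
```

>>> {"method": "arm_command", "body": {"steps": [[[0,0,0,0],[0,0,0,0],[0,0,0,0],[0,0,0,0],[0,0,0,0],[0,0,0,0],[0,0,0,0],[0,0,0,0],[0,0,0,0],[0,0,0,0]]], "grip": -1, "squeeze": 40}}

```text
clock: 16.52
eef_pos: [0.5526, 0.0166, 0.114]
tcp_rot: [[0.247, 0.969, 0.001], [0.969, -0.247, -0.0], [0.0, 0.001, -1.0]]
contact_force: [-2.8, -0.2, 4.3]
gripper_width: 0.008
grasp_force: 39.1
```

```bash
python3 look.py w8 bail_grip bail_pivot drum_hinge; python3 -c "
from h import *
s=arm.read_state(); C=np.load('C.npy'); print(s['gripper_width'],s['tcp_rot'].round(3).tolist(),s['contact_force'])"
```

```text
[0.5526 0.0166 0.114 ] yawy -14.28 [-7.3 13.9 96.3  0.  69.8  7. ] 16.5167
wrist bail_grip 0.69 [0.5522 0.0157 0.1546] px [253. 261.]
wrist bail_grip 0.43 [ 0.5548  0.012  -0.001 ] px [257. 175.]
wrist bail_pivot 0.9 [0.5565 0.0158 0.1149] px [260. 223.]
wrist drum_hinge 0.73 [ 0.6318 -0.0107  0.0852] px [374. 214.]
0.008275782836636443 [[0.247, 0.969, 0.001], [0.969, -0.247, -0.0], [0.0, 0.001, -1.0]] [-2.33077336  0.13400579  5.52406822]
```

The opening of 8 mm fits the 10 mm tube. I lift along the arc about the hinge, with tool y as drum +x, first to 20°.

>>> {"method": "arm_command", "body": {"steps": [[[0,0.14,-0.33,0],[0,0.28,-0.67,0],[0,0.45,-1,0],[0,0.62,-1.31,0],[0,0.82,-1.62,0],[0,1.02,-1.92,0],[0,1.24,-2.21,0],[0,1.46,-2.49,0],[0,1.46,-2.49,0],[0,1.46,-2.49,0]]]}}

```text
clock: 17.55
eef_pos: [0.5669, 0.0126, 0.1389]
tcp_rot: [[0.246, 0.969, 0.001], [0.969, -0.246, -0.001], [-0.001, 0.001, -1.0]]
contact_force: [-1.5, -1.7, -1.0]
gripper_width: 0.008
grasp_force: 38.7
```

```bash
cat > lid.py <<'E'
from h import *; import sys
m=T("side"); im,d=arm.camera("side"); cv2.imwrite(f"pics/s{sys.argv[1]}.png",im)
for n in("drum","drum_hinge","bail_pivot","bail_grip"): pp("side",n,m,1)
C=cloud("side",d,m); k=(d>0)&(np.hypot(C[...,0]-.56,C[...,1]-.014)<.11)&(C[...,2]>.1)&(im.mean(2)>100)
P=C[k]; a=np.radians(-15); u=(P[:,:2]-[.631,-.0065])@[-np.cos(a),-np.sin(a)]  # forward of hinge
z=P[:,2]; ok=np.ones(len(P),bool)
for _ in range(5):
    c=np.polyfit(u[ok],z[ok],1); ok=abs(np.polyval(c,u)-z)<.008
print("lid fit deg",np.degrees(np.arctan(c[0])).round(1),c.round(3),ok.sum(),len(P),"u",u[ok].min().round(3),u[ok].max().round(3))
s=arm.read_state(); print(s["eef_pos"].round(4),s["gripper_width"].round(4),s["contact_force"].round(1),s["clock"])
E
python3 lid.py 1
```

```text
side drum 0.79 [0.5576 0.0152 0.0012] px [263. 245.]
side drum_hinge 0.83 [ 0.6295 -0.0043  0.0934] px [239. 219.]
side bail_pivot 0.65 [0.5689 0.0115 0.1474] px [259. 210.]
side bail_grip 0.5 [0.569  0.0115 0.1787] px [259. 202.]
lid fit deg 6.2 [0.109 0.209] 13 1858 u 0.034 0.107Traceback (most recent call last):
  File "lid.py", line 10, in <module>
    s=arm.read_state(); print(s["eef_pos"].round(4),s["gripper_width"].round(4),s["contact_force"].round(1),s["clock"])
                                                    ^^^^^^^^^^^^^^^^^^^^^^^^
AttributeError: 'float' object has no attribute 'round'
```

The pivot has risen about 26 mm and moved back 13 mm, so the lid is near 20° and the drum has stayed put. I continue to 40°.

>>> {"method": "arm_command", "body": {"steps": [[[0,0.25,-0.27,0],[0,0.5,-0.53,0],[0,0.77,-0.78,0],[0,1.04,-1.02,0],[0,1.33,-1.24,0],[0,1.62,-1.46,0],[0,1.92,-1.65,0],[0,2.23,-1.84,0],[0,2.23,-1.84,0],[0,2.23,-1.84,0],[0,2.23,-1.84,0]]]}}

```text
clock: 18.72
eef_pos: [0.5885, 0.0074, 0.1571]
tcp_rot: [[0.246, 0.969, 0.001], [0.969, -0.246, -0.0], [-0.0, 0.001, -1.0]]
contact_force: [-2.1, -3.0, -1.1]
gripper_width: 0.0082
grasp_force: 38.9
```

```bash
sed -i 's/s\["gripper_width"\].round(4)/s["gripper_width"]/; s/\] and im/&/' lid.py; python3 lid.py 2; python3 look.py w9 bail_grip bail_pivot drum_hinge drum
python3 - <<'E'
from h import *
C=np.load("C.npy"); d=np.load("w.npy"); im=cv2.resize(cv2.imread("pics/w9.png"),(512,384)).mean(2)
a=np.radians(-15); f=-np.array([np.cos(a),np.sin(a)]); l=np.array([-f[1],f[0]])
u=(C[...,:2]-[.631,-.0065])@f; v=(C[...,:2]-[.631,-.0065])@l; z=C[...,2]
k=(d>0)&(abs(v)<.07)&(u>.0)&(u<.14)&(z>.1)&(z<.22)&(im>90); print(k.sum())
rng=np.random.default_rng(0); P=np.c_[u[k],v[k],z[k]]; best=0
for _ in range(500):
    q=P[rng.choice(len(P),3,False)]; n=np.cross(q[1]-q[0],q[2]-q[0]); n/=np.linalg.norm(n)+1e-12
    o=abs((P-q[0])@n)<.003
    if o.sum()>best: best=o.sum(); N=n*np.sign(n[2]); O=o
print("inl",best,"n",N.round(3),"tilt",np.degrees(np.arctan2(-N[0],N[2])),P[O].min(0),P[O].max(0))
a=cv2.imread("pics/s2.png")[150:270,180:330]; a=cv2.resize(a,(430,344)); b=cv2.resize(cv2.imread("pics/w9.png"),(370,278)); o=np.zeros((344,800,3),np.uint8); o[:,:430]=a; o[:278,430:]=b; cv2.imwrite("pics/f.png",o)
E
```

```text
side drum 0.9 [0.556  0.0082 0.0025] px [263. 243.]
side drum_hinge 0.7 [ 0.6327 -0.0043  0.0922] px [238. 220.]
side bail_pivot 0.71 [0.5923 0.0062 0.1667] px [251. 204.]
side bail_grip 0.39 [0.5901 0.0052 0.195 ] px [251. 196.]
lid fit deg 34.1 [0.677 0.226] 13 1724 u 0.011 0.086
[0.5881 0.0075 0.1569] 0.008051601098515196 [-2.1 -2.6 -0.8] 18.9667
[0.5881 0.0075 0.1569] yawy -14.27 [-7.7 15.4 88.9 -0.  75.7  6.6] 18.9667
wrist bail_grip 0.9 [0.5903 0.0048 0.1956] px [259. 261.]
wrist bail_pivot 0.72 [0.5942 0.008  0.1621] px [263. 224.]
wrist drum_hinge 0.69 [ 0.6339 -0.0062  0.089 ] px [313. 189.]
31480
inl 21202 n [-0.623 -0.024  0.782] tilt 38.53331926025165 [ 1.37167625e-05 -6.99833195e-02  1.20834768e-01] [0.09819516 0.06235904 0.19952515]
```

View pics/f.png

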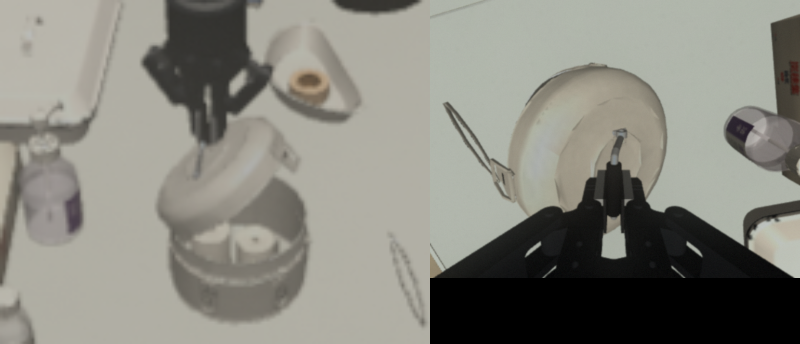

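The lid stands open at about 39° by plane fit, with the fingers on the bail. The tape lies flat in the dish, the forceps and pump bottle look untouched, and the drum is in place. I hand in.

```bash
python3 -c "
from plant import arm
print(arm.finish_job())"
```

```text
the job is handed in; nothing more can be done
None
```

The job is handed in: the tape roll lies flat in the steel kidney dish, the white roll stayed on its spindle, and the drum lid is held by its bail at about 39° (measured). My first grip closed on the spindle because the fingertips sit about 30 mm short of the reported TCP. I corrected for that and moved nothing out of place that I could see.

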